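Seat the index disc on its locating pin

TASK

Get the indexing fixture ready for work: push the disc round by its finger studs with a fingertip until the notch in the disc's rim stands over the locating pin, then press down on the hub until the disc is fully home with the pin in the notch, and let go. Push and press only: do not pinch the studs or the hub and do not lift the disc, and leave the tools lying around where they are.

Things in the scene. Friction and masses are not known exactly. Their poses are not given: they have to be found in the camera images.
- index_base: Fixed indexing fixture: dark round flange 156 mm across, 14 mm high, with an upright 12 mm shaft in the middle. Origin: on the bench top, on the shaft's axis; x points level to the pin, z up. A bright square post (24 mm wide, 65 to 78 mm from the axis, top 41 mm above the bench) stands on the flange's edge at +x, outside the disc, and shows from above where the pin is.
- pin (a point): Point on the locating pin: a round level pin 10 mm thick, pointing from the post in towards the shaft, 42 to 66 mm from the shaft's axis. The point is 52 mm from the axis, 34 mm above the bench (pin top 39 mm). The disc hides the pin unless the notch is over it.
- index_disc: Loose aluminium disc on the shaft (1 mm play): 120 mm across, 12 mm thick, 0.25 kg, one rim notch, two studs, capped hub. Origin: centre of its underside; x to the notch, z up. Turns with light friction, stays where left. Underside 40 mm above the bench at the start, 28 mm seated (notch straddling the pin). With the notch elsewhere the pin stops it after 1 mm.
- notch (a point): Middle of the disc's notch, 52 mm from the disc's axis, 6 mm above its underside. The notch is 15 mm wide, open at the rim, and reaches in to 40 mm from the axis. When the disc is seated this meets the pin point.
- hub_top (a point): Centre of the hub's flat closed cap, where the disc is pressed: 34 mm across, 40 mm above the disc's underside (80 mm above the bench at the start, 68 mm seated).
- stud_a (a point): Top centre of one of the disc's two upright finger studs: 12 mm thick, 20 mm high, 46 mm from the axis, a quarter turn counterclockwise (from above) from the notch. Its foot, the disc's top face, is 52 mm and its top 72 mm above the bench at the start.
- stud_b (a point): Top centre of the other finger stud, the same, a quarter turn clockwise from the notch.
- disc_sides: The upright sides of the disc's fittings, rigid with it (same origin and axes): the two studs and the hub's wall (34 mm across, from the disc's top face to 34 mm above its underside), without the cap. Pushing a stud sideways takes only 1 or 2 N.
- collar (a joint): Travel in m of the stiff dark collar (52 mm across) on which the disc rests: 0 at the start, 0.012 with the disc fully seated, where it stops hard. About 6 N down on the hub moves it; it stays where it is pushed and does not spring back.
- screwdriver_1: Bystander, to be left alone: screwdriver, 181x23x21 mm, lying to the left of the fixture. Origin: centre of its underside.
- masking_tape: Bystander, to be left alone: roll of masking tape, 91 mm across, 24 mm high, lying flat. Origin: centre of its underside.
- pliers: Bystander, to be left alone: pliers with two grips, 167x54x14 mm, lying behind the fixture. Origin: centre of its underside.
- tape_measure: Bystander, to be left alone: tape measure, 43x84x66 mm, to the right of the fixture. Origin: centre of its underside.
- marker: Bystander, to be left alone: marker pen, 131x16x16 mm, lying in front of the fixture. Origin: centre of its underside.
- wrench: Bystander, to be left alone: flat wrench, 44x199x11 mm, lying to the right in front. Origin: centre of its underside.

How it is judged:
At the end, for the whole second after the job is handed in: The disc is down on its seat (underside less than 30 mm above the bench, collar pressed by more than 10 mm), level to 0.06 rad and at rest, with the notch over the pin (within 5 mm) (horizontal distance between notch and pin below 0.005 m and z of index_disc in the frame of index_base below 0.03 m and value of joint collar above 0.01 m and angle between index_disc's own z axis and vertical below 0.06 rad and linear speed of index_disc below 0.01 m/s); the robot touches nothing.
It fails at once if the disc is lifted (more than 7 mm above where it starts) (z of index_disc in the frame of index_base above 0.047 m).
It fails at once if a stud or the hub's wall is pinched or shoved hard (over 30 N from the fingers) (contact force between the fingers and disc_sides above 30 N).
It fails at once if one of the tools lying around is moved by more than 20 mm (distance of any of screwdriver_1, tape_measure, marker from where it was at the start of the episode above 0.02 m).
It also fails if it takes over 64 s, if anything falls off the work surface, if the arm or the gripper's body presses on something with over 40 N, if the wrist force passes 120 N, or if a joint passes its speed limit or range.

ROBOT

A 7-joint arm with a two-finger parallel gripper is mounted at the origin on a cart in front of the work surface, level with it; the furniture and walls round the work are solid. World frame = base frame: x ahead of the robot, y to its left, z up, the work surface at z = 0. Lengths are in m, angles in rad, forces in N, time in s.
With the tool pointing down it reaches from about 0.4 to 0.85 m from the base axis. Payload 10.4 kg.
Tool frame: the origin (TCP) lies between the finger pads; the fingertips stand tcp_to_tips ahead of it and the grasp point (between the pads) lies 8 mm behind it (tcp_to_tips is the distance from the TCP to the fingertips, in m); z points along the fingers, y is the line along which they close (so a half turn about z gives the same grasp; the last joint's range is limited). The gripper opens to 85 mm and grips with 20 to 120 N. Pads are 22 mm wide; open, the fingers measure 114 mm over their backs; the gripper's body (76 mm by 85 mm) begins 54 mm behind the grasp point. The pads swing forward as they close: fully open they stand 13 mm farther back than shut.
Start: joints at [1.14, 0.332, -0.065, 1.46, 0.022, 1.35, -0.088], TCP at [0.248, -0.574, 0.215] pointing down, gripper open.
Joint ranges: [-2.6, 2.6], [-0.5, 2.12], [-1.47, 1.34], [0.16, 2.42], [-1.27, 4.41], [0.06, 2.06], [-2.6, 2.6]. Speed limits (rad/s): [2.22, 2.22, 2.79, 2.79, 3.14, 3.14, 3.14].

INTERFACE

Orientations are given as a unit quaternion [x, y, z, w].
In Python, from workcell import * gives the robot as it stands.
- The arm moves only by the tool apply_moves, never from a script. Its argument "rows" is a list of rows, each an object of numbers: "x", "y", "z": the shift along the tool's x, y, z in mm; "ax", "ay", "az": the turn, a rotation vector about the tool's x, y, z in degrees; "gripper": the closure, from 0 (fully open) to 1 (shut). A call has 1 to 5 rows; each row shifts and turns the commanded pose from where the row before left it, along the tool's axes as they then stand; what a row does not reach is not made up. A row lasts 1/12 s, in which the tool goes at most 41.7 mm and 7.16 degrees, less where a joint would pass 70% of its speed; a pose out of reach is approached as far as the arm can. A call with a gripper value outside its range is refused whole. The fingers move at their own pace and stop on an object; "newtons" is the grip in N (left out, the last holds). Time passes only in rows, so rows that do not move let the fingers close. It gives the time, the measured TCP pose, the force, the opening and the grip force at its end, in the units of the state.
- get_obs(): the state, without advancing time (a new reading comes with each control period).
- camera(name): name is "side" or "top"; returns a dict with "color" (420x560x3 uint8, red, green, blue), "fov_y" (degrees; the focal length in pixels is half the picture's height over the tangent of half this angle, whatever the lens; pixels are square), "cx", "cy" (the principal point, pixels), "rvec" (rotation vector, rad) and "tvec" (3), from world to camera coordinates, as OpenCV has them. Camera axes: x right, y down, z forward; pixel columns grow to the right and rows downward; lengths in m; the calibration is good to about 2 mm. A picture is of the moment at which its call begins. There is no depth.
- hand_in(): hands the job in; it is judged then, once.
The state is a dict: "clock": time; "joint_pos": joint angles; "joint_velocities": joint speeds; "tau": joint torques, N m; "position": TCP position; "ee_rot": TCP orientation; "ft_force": force on the tool from outside, world axes, zero at the start; "torque": the same for the moment, N m; "grip_width": opening from 0.0 (shut) to 1.0 (fully open); "grasp_force": force on a finger pad.
Only numpy, scipy, OpenCV 4.12 (cv2) and the standard library are available. Lean on these libraries where they do the work, as an engineer would, in place of code of your own. Each camera call takes 0.05 s, during which the arm holds its last target. There are 200 camera calls.

## Working session

There is one attempt and no reset: what is moved stays moved. The work goes in short steps, Python scripts to look and compute and a tool call to move; the robot and the scene stay as the last step left them, time stands still between calls to the robot, and variables do not carry over. Pictures are saved under pics/ and viewed, at most 10 in all, crops included, and the job is handed in when it is done.

Besides the shell and the picture viewer there is one more tool, called after "Request:" by a JSON object that holds its "fn" and its "kwargs", one argument or row to a line. apply_moves: Moves the arm, as the interface text tells. Its arguments: {"type":"object","properties":{"rows":{"type":"array","items":{"type":"object","properties":{"x":{"type":"number"},"y":{"type":"number"},"z":{"type":"number"},"ax":{"type":"number"},"ay":{"type":"number"},"az":{"type":"number"},"gripper":{"type":"number"}}}},"newtons":{"type":"number"}},"required":["rows"]}

```bash
ls; mkdir -p pics
python3 - <<'E'
from workcell import *
import cv2
o=get_obs();print({k:o[k] for k in("clock","position","ee_rot","grip_width","ft_force")})
try: print(tcp_to_tips)
except Exception as e: print(e)
for n in("top","side"):
    c=camera(n);cv2.imwrite(f"pics/{n}0.png",c["color"][:,:,::-1]);print(n,{k:c[k] for k in c if k!="color"})
E
```

```text
pics
{'clock': 0.0, 'position': array([ 0.24767293, -0.57339437,  0.2145958 ]), 'ee_rot': array([ 9.79286651e-01,  2.02477475e-01, -1.74517634e-04, -7.04129009e-04]), 'grip_width': 1.0019550185591497, 'ft_force': array([-0.34471429, -0.42275411, -1.19319987])}
0.011
top {'fov_y': 50.912583447375326, 'cx': 277.06869715070314, 'cy': 208.44088341887453, 'rvec': array([ 2.15799169, -2.04494656,  0.22453132]), 'tvec': array([-0.35261217,  0.47572652,  0.82661949])}
side {'fov_y': 55.499791303560166, 'cx': 272.08091038323437, 'cy': 209.8896989156642, 'rvec': array([ 1.92912695, -0.46621532,  0.34360713]), 'tvec': array([-0.57196407,  0.04545672,  1.04710506])}
```

View pics/top0.png

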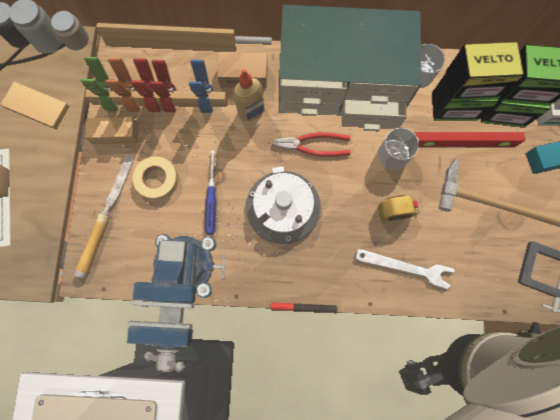

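View pics/side0.png

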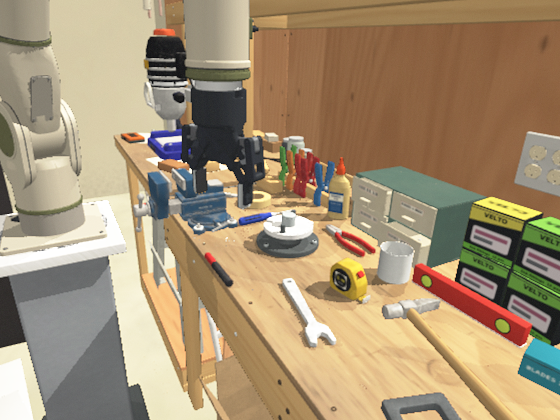

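The fixture's centre is near (284,206) in the top view, with the post at about (278,170) on the flange's far edge. I'll zoom in and measure it.

```bash
cat > h.py <<'E'
from workcell import *
import numpy as np,cv2
def cam(n):
    c=camera(n);h,w=c["color"].shape[:2];f=h/2/np.tan(np.radians(c["fov_y"]/2))
    c["K"]=np.array([[f,0,c["cx"]],[0,f,c["cy"]],[0,0,1.]]);c["R"]=cv2.Rodrigues(c["rvec"])[0];return c
def ray(c,u,v,z):
    d=c["R"].T@np.linalg.inv(c["K"])@[u,v,1];o=-c["R"].T@c["tvec"];return o+d*(z-o[2])/d[2]
def proj(c,p):
    return cv2.projectPoints(np.array([p],float),c["rvec"],c["tvec"],c["K"],None)[0].reshape(2)
def crop(c,u,v,r,s,fn):
    cv2.imwrite(fn,cv2.resize(c["color"][v-r:v+r,u-r:u+r,::-1],None,fx=s,fy=s,interpolation=cv2.INTER_CUBIC))
E
python3 - <<'E'
from h import *
c=cam("top");crop(c,284,206,45,6,"pics/t1.png")
for n,u,v,z in(("hub",284,200,.08),("post",278,170,.041),("axisflange",284,207,.014),("marker",305,308,.01),("marker2",335,309,.01),("screw",212,200,.02),("tape",400,207,.06)): print(n,ray(c,u,v,z).round(4))
print(-c["R"].T@c["tvec"])
E
```

```text
hub [ 0.5053 -0.3394  0.08  ]
post [ 0.5776 -0.3239  0.041 ]
axisflange [ 0.5064 -0.3403  0.014 ]
marker [ 0.3037 -0.3924  0.01  ]
marker2 [ 0.305  -0.4521  0.01  ]
screw [ 0.5119 -0.1902  0.02  ]
tape [ 0.5082 -0.569   0.06  ]
[ 0.30266812 -0.33774352  0.91009459]
```

View pics/t1.png

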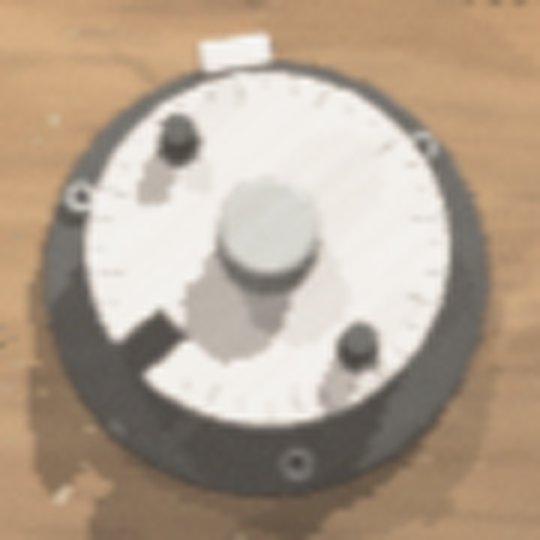

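Run:
```python
from h import *
c=cam("top")
g=lambda u,v,z:ray(c,239+u/6,161+v/6,z)[:2]
hub=g(268,228,.08);dc=g(268,248,.052)
s1=g(178,130,.072);s2=g(358,337,.072);po=g(235,48,.041);no=g(150,343,.05)
print("hub",hub,"disc",dc,"mid studs",(s1+s2)/2)
ctr=(hub+dc+(s1+s2)/2)/3
for n,p in(("s1",s1),("s2",s2),("post",po),("notch",no)):
    d=p-ctr;print(n,p.round(4),np.hypot(*d).round(4),np.degrees(np.arctan2(d[1],d[0])).round(1))
from scipy.spatial.transform import Rotation as R
print(R.from_quat(get_obs()["ee_rot"]).as_matrix().round(3), ctr)
```

```text
hub [ 0.50721707 -0.33864637] disc [ 0.50726408 -0.3390241 ] mid studs [ 0.50763716 -0.33847495]
s1 [ 0.5407 -0.3074] 0.0457 43.2
s2 [ 0.4745 -0.3695] 0.045 -136.8
post [ 0.5798 -0.3242] 0.0738 11.4
notch [ 0.4733 -0.3016] 0.0503 132.5
[[ 0.918  0.397 -0.   ]
 [ 0.397 -0.918  0.001]
 [-0.    -0.001 -1.   ]] [ 0.50737277 -0.33871514]
```

Request:
{"fn": "apply_moves", "kwargs": {
  "rows": [
    {"x":36,"y":-15.4,"gripper":1},
    {"x":36,"y":-15.4,"gripper":1},
    {"x":36,"y":-15.4,"gripper":1},
    {"x":36,"y":-15.4,"gripper":1},
    {"x":36,"y":-15.4,"gripper":1}
  ],
  "newtons": 20
}}

```text
invalid input at $.rows[0]: expected keys x, y, z, ax, ay, az, gripper
```

Request:
{"fn": "apply_moves", "kwargs": {
  "rows": [
    {"x":36,"y":-15.4,"gripper":1},
    {"x":36,"y":-15.4,"gripper":1},
    {"x":36,"y":-15.4,"gripper":1},
    {"x":36,"y":-15.4,"gripper":1},
    {"x":36,"y":-15.4,"gripper":1}
  ]
}}

```text
invalid input at $.rows[0]: expected keys x, y, z, ax, ay, az, gripper
```

Request:
{"fn": "apply_moves", "kwargs": {
  "rows": [
    {"az":-6.8,"gripper":1},
    {"az":-6.8,"gripper":1},
    {"az":-6.8,"gripper":1},
    {"az":-6.8,"gripper":1}
  ]
}}

```text
invalid input at $.rows[0]: expected keys x, y, z, ax, ay, az, gripper
```

Request:
{"fn": "apply_moves", "kwargs": {
  "rows": [
    {"az":-6.8,"gripper":1},
    {"az":-6.8,"gripper":1},
    {"az":-6.8,"gripper":1},
    {"az":-6.8,"gripper":1},
    {"gripper":1}
  ]
}}

```text
invalid input at $.rows[0]: expected keys x, y, z, ax, ay, az, gripper
```

All the keys are needed in each row.

Request:
{"fn": "apply_moves", "kwargs": {
  "rows": [
    {"x":36,"y":-15.4,"z":0,"ax":0,"ay":0,"az":0,"gripper":1},
    {"x":36,"y":-15.4,"z":0,"ax":0,"ay":0,"az":0,"gripper":1},
    {"x":36,"y":-15.4,"z":0,"ax":0,"ay":0,"az":0,"gripper":1},
    {"x":36,"y":-15.4,"z":0,"ax":0,"ay":0,"az":0,"gripper":1},
    {"x":36,"y":-15.4,"z":0,"ax":0,"ay":0,"az":0,"gripper":1}
  ],
  "newtons": 20
}}

```text
clock: 0.62
position: [0.3835, -0.4301, 0.2154]
ee_rot: [0.979, 0.202, -0.0, 0.0]
ft_force: [0.6, -1.6, -0.2]
grip_width: 0.3
grasp_force: 0.0
```

Request:
{"fn": "apply_moves", "kwargs": {
  "rows": [
    {"x":36,"y":-15.4,"z":0,"ax":0,"ay":0,"az":0,"gripper":1},
    {"x":36,"y":-15.4,"z":0,"ax":0,"ay":0,"az":0,"gripper":1},
    {"x":36,"y":-15.4,"z":0,"ax":0,"ay":0,"az":0,"gripper":1},
    {"x":36,"y":-15.4,"z":0,"ax":0,"ay":0,"az":0,"gripper":1},
    {"x":36,"y":-15.4,"z":0,"ax":0,"ay":0,"az":0,"gripper":1}
  ]
}}

```text
clock: 1.03
position: [0.5182, -0.288, 0.2155]
ee_rot: [0.979, 0.202, 0.0, 0.0]
ft_force: [0.2, -0.9, 0.4]
grip_width: 0.002
grasp_force: 0.0
```

Request:
{"fn": "apply_moves", "kwargs": {
  "rows": [
    {"x":0,"y":0,"z":0,"ax":0,"ay":0,"az":-6.8,"gripper":1},
    {"x":0,"y":0,"z":0,"ax":0,"ay":0,"az":-6.8,"gripper":1},
    {"x":0,"y":0,"z":0,"ax":0,"ay":0,"az":-6.8,"gripper":1},
    {"x":0,"y":0,"z":0,"ax":0,"ay":0,"az":-6.8,"gripper":1}
  ]
}}

```text
clock: 1.37
position: [0.5173, -0.2893, 0.2151]
ee_rot: [0.903, 0.43, -0.0, -0.0]
ft_force: [-0.2, -0.2, 0.3]
grip_width: 0.0
grasp_force: 0.0
```

Request:
{"fn": "apply_moves", "kwargs": {
  "rows": [
    {"x":0,"y":0,"z":0,"ax":0,"ay":0,"az":-6.8,"gripper":1},
    {"x":0,"y":0,"z":0,"ax":0,"ay":0,"az":-6.8,"gripper":1},
    {"x":0,"y":0,"z":0,"ax":0,"ay":0,"az":-6.8,"gripper":1},
    {"x":0,"y":0,"z":0,"ax":0,"ay":0,"az":-6.8,"gripper":1},
    {"x":0,"y":0,"z":0,"ax":0,"ay":0,"az":0,"gripper":1}
  ]
}}

```text
clock: 1.78
position: [0.5171, -0.2897, 0.2152]
ee_rot: [0.777, 0.63, -0.0, -0.0]
ft_force: [-0.3, -0.1, 0.1]
grip_width: 0.003
grasp_force: 0.0
```

Request:
{"fn": "apply_moves", "kwargs": {
  "rows": [
    {"x":0,"y":0,"z":38,"ax":0,"ay":0,"az":0,"gripper":1},
    {"x":0,"y":0,"z":38,"ax":0,"ay":0,"az":0,"gripper":1},
    {"x":0,"y":0,"z":38,"ax":0,"ay":0,"az":0,"gripper":1},
    {"x":0,"y":0,"z":0,"ax":0,"ay":0,"az":0,"gripper":1}
  ]
}}

```text
clock: 2.12
position: [0.513, -0.2878, 0.0941]
ee_rot: [0.78, 0.626, -0.002, -0.005]
ft_force: [-1.2, 0.8, -1.3]
grip_width: -0.002
grasp_force: 0.0
```

Run:
```python
from h import *
a=cam("top");b=cam("side")
f=lambda c,u,v,r:cv2.resize(c["color"][v-r:v+r,u-r:u+r,::-1],(400,400),interpolation=cv2.INTER_CUBIC)
cv2.imwrite("pics/p2.png",np.hstack([f(a,284,206,60),f(b,288,220,60)]))
```

```text
(no output)
```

View pics/p2.png

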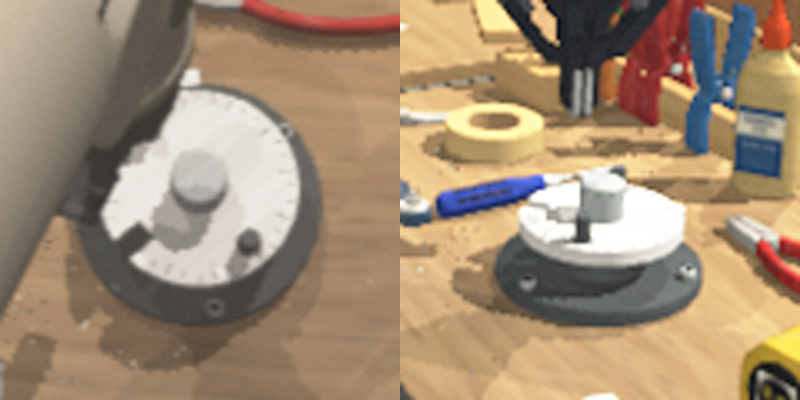

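Top view: the arm hides stud_b and stud_a shows at (250,240) in the crop. Side view: the closed fingertips are at (582,115), above and behind the disc. I'll compare that with the commanded pose.

Run:
```python
from h import *
b=cam("side");p=get_obs()["position"];print(p)
for q in (p-[0,0,.011],[.5073,-.3387,.08],[.5407,-.3074,.072]):
    print(((proj(b,q)-[228,160])*400/120+[400,0]).round(0))
```

```text
[ 0.51812717 -0.28990954  0.10329699]
[578. 138.]
[598. 178.]
[615. 166.]
```

Run:
```python
from h import *
p=get_obs()["position"];b=cam("side");print(p,get_obs()["position"])
im=cv2.resize(b["color"][160:280,228:348,::-1],(480,480),interpolation=cv2.INTER_CUBIC)
for q in (p-[0,0,.011],[.5073,-.3387,.08]): cv2.circle(im,tuple(int(t) for t in (proj(b,q)-[228,160])*4),3,(0,0,255),1)
cv2.imwrite("pics/p3.png",im)
```

```text
[ 0.51812717 -0.28990954  0.10329699] [ 0.51878768 -0.29020184  0.10418792]
```

View pics/p3.png

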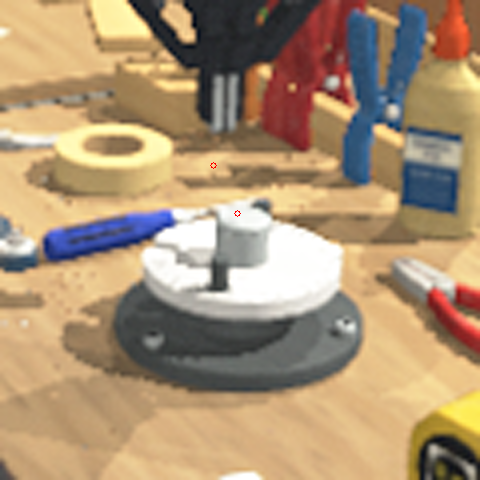

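The tips show at (225,132), about 8 camera pixels higher than the 11 mm figure predicts. I'll go down by a safe amount and look again.

Request:
{"fn": "apply_moves", "kwargs": {
  "rows": [
    {"x":0,"y":0,"z":15,"ax":0,"ay":0,"az":0,"gripper":1},
    {"x":0,"y":0,"z":15,"ax":0,"ay":0,"az":0,"gripper":1},
    {"x":0,"y":0,"z":0,"ax":0,"ay":0,"az":0,"gripper":1},
    {"x":0,"y":0,"z":0,"ax":0,"ay":0,"az":0,"gripper":1},
    {"x":0,"y":0,"z":0,"ax":0,"ay":0,"az":0,"gripper":1}
  ]
}}

```text
clock: 2.73
position: [0.5185, -0.2901, 0.0737]
ee_rot: [0.779, 0.628, 0.001, 0.001]
ft_force: [0.9, -0.4, 0.4]
grip_width: -0.002
grasp_force: 0.0
```

Run:
```python
from h import *
p=get_obs()["position"];b=cam("side");print(p)
im=cv2.resize(b["color"][160:280,228:348,::-1],(480,480),interpolation=cv2.INTER_CUBIC)
for q in (p-[0,0,.011],[.5073,-.3387,.08]): cv2.circle(im,tuple(int(t) for t in (proj(b,q)-[228,160])*4),3,(0,0,255),1)
cv2.imwrite("pics/p4.png",im[:340])
```

```text
[ 0.51846443 -0.29013477  0.07365266]
```

View pics/p4.png

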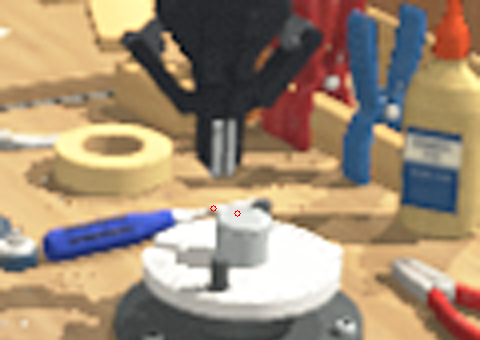

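Request:
{"fn": "apply_moves", "kwargs": {
  "rows": [
    {"x":0,"y":0,"z":7,"ax":0,"ay":0,"az":0,"gripper":1},
    {"x":0,"y":0,"z":0,"ax":0,"ay":0,"az":0,"gripper":1},
    {"x":0,"y":0,"z":0,"ax":0,"ay":0,"az":0,"gripper":1}
  ]
}}

```text
clock: 3.03
position: [0.5171, -0.2896, 0.0643]
ee_rot: [0.778, 0.628, -0.0, -0.0]
ft_force: [-0.8, 0.3, -0.1]
grip_width: 0.0
grasp_force: 0.0
```

Request:
{"fn": "apply_moves", "kwargs": {
  "rows": [
    {"x":0,"y":0,"z":4,"ax":0,"ay":0,"az":0,"gripper":1},
    {"x":0,"y":0,"z":0,"ax":0,"ay":0,"az":0,"gripper":1},
    {"x":0,"y":0,"z":0,"ax":0,"ay":0,"az":0,"gripper":1}
  ]
}}

```text
clock: 3.28
position: [0.5171, -0.2896, 0.0602]
ee_rot: [0.778, 0.628, -0.0, -0.0]
ft_force: [0.7, 0.6, -0.3]
grip_width: 0.0
grasp_force: 0.0
```

Run:
```python
from h import *
p=get_obs()["position"];b=cam("side");print(p)
im=cv2.resize(b["color"][160:280,228:348,::-1],(480,480),interpolation=cv2.INTER_CUBIC)
for q in (p-[0,0,.011],[.5073,-.3387,.08]): cv2.circle(im,tuple(int(t) for t in (proj(b,q)-[228,160])*4),3,(0,0,255),1)
cv2.imwrite("pics/p5.png",im[:340])
a=cam("top");cv2.imwrite("pics/t5.png",a["color"][:,:,::-1])
```

```text
[ 0.51711632 -0.28955512  0.06015557]
```

View pics/p5.png

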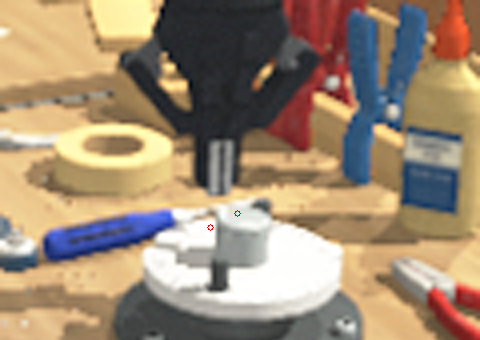

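Side view: the tips are at (218,193), above the marker, with no contact yet. I'll check against the top view whether the error is in height or sideways.

Run:
```python
from h import *
b=cam("side");a=cam("top")
for z in(.049,.06,.072,.085): print(z,ray(b,228+217/4-2,160+193/4,z).round(4))
im=a["color"][146:246,224:344,::-1].copy();im=cv2.resize(im,None,fx=5,fy=5,interpolation=cv2.INTER_CUBIC)
for q,col in (([.5171,-.2896,.072],(0,0,255)),([.5073,-.3387,.08],(0,255,0)),([.5407,-.3074,.072],(255,0,0))): cv2.circle(im,tuple(int(t) for t in (proj(a,q)-[224,146])*5),4,col,1)
cv2.imwrite("pics/t6.png",im)
```

```text
0.049 [ 0.545  -0.2382  0.049 ]
0.06 [ 0.5318 -0.2612  0.06  ]
0.072 [ 0.5173 -0.2863  0.072 ]
0.085 [ 0.5017 -0.3134  0.085 ]
```

View pics/t6.png

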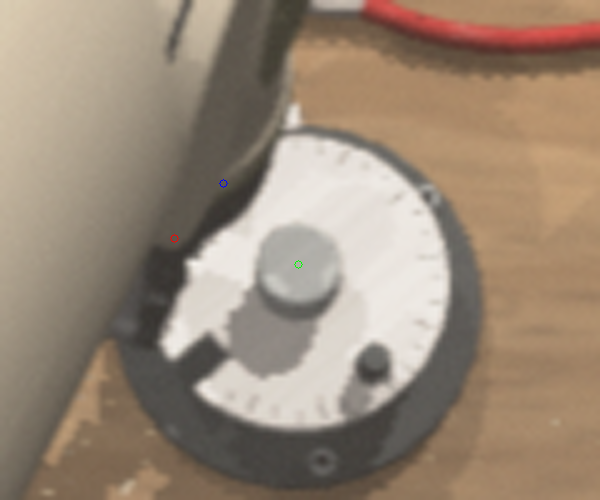

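The side ray meets z=0.072 right at the TCP's x and y, so the tips really sit about 11 mm above the reported TCP. I'll lower the tips to about 58 mm (TCP 0.047).

Request:
{"fn": "apply_moves", "kwargs": {
  "rows": [
    {"x":0,"y":0,"z":7,"ax":0,"ay":0,"az":0,"gripper":1},
    {"x":0,"y":0,"z":0,"ax":0,"ay":0,"az":0,"gripper":1},
    {"x":1,"y":0,"z":5,"ax":0,"ay":0,"az":0,"gripper":1},
    {"x":0,"y":0,"z":0,"ax":0,"ay":0,"az":0,"gripper":1},
    {"x":0,"y":0,"z":0,"ax":0,"ay":0,"az":0,"gripper":1}
  ]
}}

```text
clock: 3.9
position: [0.5173, -0.2884, 0.048]
ee_rot: [0.778, 0.628, -0.0, -0.0]
ft_force: [-0.5, -0.4, 0.3]
grip_width: -0.002
grasp_force: 0.0
```

Request:
{"fn": "apply_moves", "kwargs": {
  "rows": [
    {"x":-0.2,"y":4.4,"z":0,"ax":0,"ay":0,"az":5,"gripper":1},
    {"x":-0.2,"y":4.4,"z":0,"ax":0,"ay":0,"az":5,"gripper":1},
    {"x":-0.2,"y":4.4,"z":0,"ax":0,"ay":0,"az":5,"gripper":1},
    {"x":-0.2,"y":4.4,"z":0,"ax":0,"ay":0,"az":5,"gripper":1},
    {"x":-0.2,"y":4.4,"z":0,"ax":0,"ay":0,"az":5,"gripper":1}
  ]
}}

```text
clock: 4.32
position: [0.5375, -0.2977, 0.0485]
ee_rot: [0.897, 0.443, -0.0, -0.0]
ft_force: [-1.6, 0.6, 0.1]
grip_width: -0.001
grasp_force: 0.6
```

Request:
{"fn": "apply_moves", "kwargs": {
  "rows": [
    {"x":-0.2,"y":4.4,"z":0,"ax":0,"ay":0,"az":5,"gripper":1},
    {"x":-0.2,"y":4.4,"z":0,"ax":0,"ay":0,"az":5,"gripper":1},
    {"x":-0.2,"y":4.4,"z":0,"ax":0,"ay":0,"az":5,"gripper":1},
    {"x":-0.2,"y":4.4,"z":0,"ax":0,"ay":0,"az":5,"gripper":1},
    {"x":-0.2,"y":4.4,"z":0,"ax":0,"ay":0,"az":5,"gripper":1}
  ]
}}

```text
clock: 4.73
position: [0.5517, -0.3142, 0.0485]
ee_rot: [0.971, 0.238, 0.0, -0.0]
ft_force: [0.2, 0.7, 0.1]
grip_width: 0.001
grasp_force: 0.6
```

Request:
{"fn": "apply_moves", "kwargs": {
  "rows": [
    {"x":-0.2,"y":4.4,"z":0,"ax":0,"ay":0,"az":5,"gripper":1},
    {"x":-0.2,"y":4.4,"z":0,"ax":0,"ay":0,"az":5,"gripper":1},
    {"x":-0.2,"y":4.4,"z":0,"ax":0,"ay":0,"az":5,"gripper":1},
    {"x":-0.2,"y":4.4,"z":0,"ax":0,"ay":0,"az":5,"gripper":1},
    {"x":-0.2,"y":4.4,"z":0,"ax":0,"ay":0,"az":5,"gripper":1}
  ]
}}

```text
clock: 5.15
position: [0.5574, -0.3353, 0.0485]
ee_rot: [1.0, 0.022, 0.0, -0.0]
ft_force: [0.6, 1.4, 0.8]
grip_width: -0.002
grasp_force: 0.7
```

Request:
{"fn": "apply_moves", "kwargs": {
  "rows": [
    {"x":-0.2,"y":4.4,"z":0,"ax":0,"ay":0,"az":5,"gripper":1},
    {"x":-0.2,"y":4.4,"z":0,"ax":0,"ay":0,"az":5,"gripper":1},
    {"x":-0.2,"y":4.4,"z":0,"ax":0,"ay":0,"az":5,"gripper":1},
    {"x":-0.2,"y":4.4,"z":0,"ax":0,"ay":0,"az":5,"gripper":1},
    {"x":0,"y":0,"z":0,"ax":0,"ay":0,"az":0,"gripper":1}
  ]
}}

```text
clock: 5.57
position: [0.5546, -0.3536, 0.0484]
ee_rot: [0.988, -0.152, -0.0, 0.0]
ft_force: [-0.1, 0.4, 0.6]
grip_width: 0.004
grasp_force: 0.2
```

Run:
```python
from h import *
a=cam("top");b=cam("side")
f=lambda c,u,v,r:cv2.resize(c["color"][v-r:v+r,u-r:u+r,::-1],(400,400),interpolation=cv2.INTER_CUBIC)
cv2.imwrite("pics/p7.png",np.hstack([f(a,284,206,50),f(b,288,220,50)]))
```

```text
(no output)
```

View pics/p7.png

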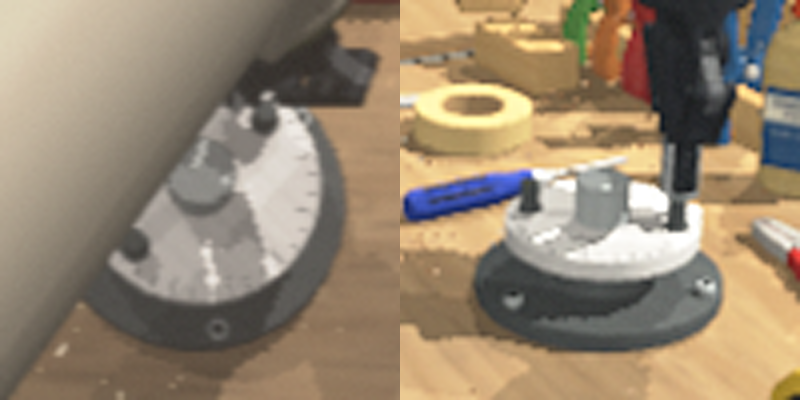

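The disc is following the finger. In the top crop stud_b is at about (265,110) and stud_a at about (133,240). I'll compute the angle from these, and use dark-blob masks from here on.

```bash
cat >> h.py <<'E'
C=np.array([.5073,-.3387])
def blobs(c,z=.066):
    g=c["color"].max(2);v,u=np.nonzero(g<105);K=c["K"]
    m=np.zeros(g.shape,np.uint8)
    for a,b in zip(v,u):
        if abs(b-284)<50 and abs(a-206)<50 and .033<np.hypot(*(ray(c,b,a,z)[:2]-C))<.057: m[a,b]=1
    n,_,st,ce=cv2.connectedComponentsWithStats(m)
    for i in range(1,n):
        if st[i,4]>6:
            d=ray(c,*ce[i],z)[:2]-C;print("area",st[i,4],"px",ce[i].round(1),"r",np.hypot(*d).round(4),"ang",np.degrees(np.arctan2(d[1],d[0])).round(1))
E
python3 - <<'E'
from h import *
a=cam("top")
p=ray(a,234+265/4,156+109/4,.072);q=ray(a,234+133/4,156+238/4,.072);d=p-q;print(p,q,np.degrees(np.arctan2(d[1],d[0])))
d=p[:2]-C;print(np.degrees(np.arctan2(d[1],d[0])))
blobs(a); print(get_obs()["position"])
E
```

```text
[ 0.54287387 -0.36968712  0.072     ] [ 0.4745699  -0.30852429  0.072     ] -41.84287590789631
-41.05795259854575
area 121 px [294.1 181. ] r 0.0454 ang -24.4
area 81 px [265.5 214.7] r 0.0453 ang 131.7
[ 0.55510692 -0.35278307  0.04847372]
```

Request:
{"fn": "apply_moves", "kwargs": {
  "rows": [
    {"x":-0.2,"y":4.4,"z":0,"ax":0,"ay":0,"az":5,"gripper":1},
    {"x":-0.2,"y":4.4,"z":0,"ax":0,"ay":0,"az":5,"gripper":1},
    {"x":-0.2,"y":4.4,"z":0,"ax":0,"ay":0,"az":5,"gripper":1},
    {"x":-0.2,"y":4.4,"z":0,"ax":0,"ay":0,"az":5,"gripper":1},
    {"x":-0.2,"y":4.4,"z":0,"ax":0,"ay":0,"az":5,"gripper":1}
  ]
}}

```text
clock: 6.13
position: [0.5444, -0.3712, 0.0484]
ee_rot: [0.933, -0.361, -0.0, -0.0]
ft_force: [0.4, 2.8, 0.4]
grip_width: 0.001
grasp_force: 0.7
```

Request:
{"fn": "apply_moves", "kwargs": {
  "rows": [
    {"x":-0.2,"y":3.5,"z":0,"ax":0,"ay":0,"az":4,"gripper":1},
    {"x":-0.2,"y":3.5,"z":0,"ax":0,"ay":0,"az":4,"gripper":1},
    {"x":0,"y":0,"z":0,"ax":0,"ay":0,"az":0,"gripper":1},
    {"x":0,"y":0,"z":0,"ax":0,"ay":0,"az":0,"gripper":1}
  ]
}}

```text
clock: 6.47
position: [0.5391, -0.3765, 0.0485]
ee_rot: [0.906, -0.423, 0.0, 0.0]
ft_force: [0.2, 0.2, 0.4]
grip_width: 0.003
grasp_force: 0.1
```

Run:
```python
from h import *
a=cam("top");blobs(a); o=get_obs();p=o["position"];d=p[:2]-C;print(p,np.hypot(*d),np.degrees(np.arctan2(d[1],d[0])),o["joint_pos"].round(2))
```

```text
area 128 px [305.6 192.4] r 0.0466 ang -65.8
area 40 px [275.  221.3] r 0.0447 ang 160.7
[ 0.53915407 -0.37644353  0.0484952 ] 0.049388820466083144 -49.83693803995023 [ 0.49  0.53  0.06  1.55 -0.04  1.06 -1.88]
```

Request:
{"fn": "apply_moves", "kwargs": {
  "rows": [
    {"x":0,"y":-6,"z":0,"ax":0,"ay":0,"az":0,"gripper":1},
    {"x":0,"y":0,"z":-40,"ax":0,"ay":0,"az":0,"gripper":1},
    {"x":0,"y":0,"z":-40,"ax":0,"ay":0,"az":0,"gripper":1},
    {"x":0,"y":0,"z":-40,"ax":0,"ay":0,"az":0,"gripper":1},
    {"x":0,"y":0,"z":0,"ax":0,"ay":0,"az":0,"gripper":1}
  ]
}}

```text
clock: 6.93
position: [0.5473, -0.3746, 0.1779]
ee_rot: [0.906, -0.424, 0.006, 0.001]
ft_force: [0.7, -1.1, 1.9]
grip_width: 0.002
grasp_force: 0.0
```

Request:
{"fn": "apply_moves", "kwargs": {
  "rows": [
    {"x":0,"y":40,"z":0,"ax":0,"ay":0,"az":0,"gripper":1},
    {"x":0,"y":40,"z":0,"ax":0,"ay":0,"az":0,"gripper":1},
    {"x":0,"y":40,"z":0,"ax":0,"ay":0,"az":0,"gripper":1},
    {"x":0,"y":40,"z":0,"ax":0,"ay":0,"az":0,"gripper":1},
    {"x":0,"y":40,"z":0,"ax":0,"ay":0,"az":0,"gripper":1}
  ]
}}

```text
clock: 7.35
position: [0.3888, -0.5015, 0.1685]
ee_rot: [0.906, -0.423, 0.0, 0.0]
ft_force: [0.5, -0.2, -0.4]
grip_width: 0.003
grasp_force: 0.0
```

Request:
{"fn": "apply_moves", "kwargs": {
  "rows": [
    {"x":0,"y":40,"z":0,"ax":0,"ay":0,"az":0,"gripper":1},
    {"x":0,"y":40,"z":0,"ax":0,"ay":0,"az":0,"gripper":1},
    {"x":0,"y":20,"z":0,"ax":0,"ay":0,"az":0,"gripper":1},
    {"x":0,"y":0,"z":0,"ax":0,"ay":0,"az":0,"gripper":1}
  ]
}}

```text
clock: 7.68
position: [0.307, -0.5686, 0.1684]
ee_rot: [0.904, -0.427, -0.001, 0.002]
ft_force: [0.4, -0.4, -0.3]
grip_width: 0.002
grasp_force: 0.0
```

Run:
```python
from h import *
a=cam("top");crop(a,284,206,45,6,"pics/t8.png");blobs(a);print(get_obs()["position"])
```

```text
area 13 px [305.5 198.5] r 0.0435 ang -81.0
area 12 px [260.9 207.6] r 0.0467 ang 110.5
[ 0.31027469 -0.56657441  0.16829976]
```

View pics/t8.png

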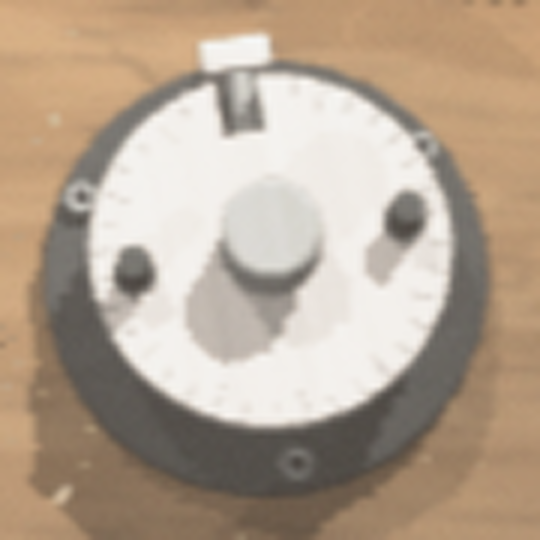

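The notch is now over the pin: the pin's bright streak is at x≈240 in a notch spanning about 216–265 at y≈100. The studs are at (134,262) and (405,208). I'll check the remaining offset numerically.

Run:
```python
from h import *
a=cam("top");g=a["color"].mean(2).astype(int)
print(g[172:185,272:287])
an=lambda p:np.degrees(np.arctan2(*(p[:2]-C)[::-1])).round(1)
G=lambda u,v,z:ray(a,239+u/6,161+v/6,z)
p,q=G(405,208,.072),G(134,262,.072);d=p-q;print("studs",np.degrees(np.arctan2(d[1],d[0])),(p+q)/2)
print("pin",an(G(239,95,.039)),"notch",an(G(240,100,.052)),"post",an(G(235,48,.041)),"hub",G(270,227,.08))
```

```text
[[161 207 222 209 187 172 168 163 156 146 145 137 129 129 129]
 [116 135 141 133 132 155 189 200 173 162 192 198 197 196 199]
 [115 139 135 113 119 154 192 206 186 192 230 239 239 238 238]
 [170 215 205 131 121 151 189 207 193 183 224 240 240 240 240]
 [236 237 217 142 115 146 186 204 189 164 213 240 241 240 240]
 [240 238 221 147 104 137 179 195 173 136 201 239 241 240 241]
 [240 239 222 152 100 131 169 171 139 127 181 232 240 240 240]
 [241 239 231 181 103 123 162 162 134 122 162 225 240 241 241]
 [241 240 237 209 111 116 141 141 136 124 157 221 240 241 240]
 [240 240 238 215 129 114 134 140 137 126 141 214 240 241 241]
 [240 240 238 220 151 120 143 156 160 158 167 220 240 241 240]
 [240 240 239 226 179 168 204 219 228 234 235 239 241 241 240]
 [240 240 239 238 236 235 236 237 238 238 238 240 241 241 240]]
studs -75.34656461279006 [ 0.50689498 -0.33935938  0.072     ]
pin 12.3 notch 13.0 post 11.3 hub [ 0.50758374 -0.33927444  0.08      ]
```

The studs suggest about 3° remaining and the notch/pin profile about 1.5–2°, so I'll nudge the disc about 2.3° more clockwise.

Request:
{"fn": "apply_moves", "kwargs": {
  "rows": [
    {"x":0,"y":-40,"z":0,"ax":0,"ay":0,"az":0,"gripper":1},
    {"x":0,"y":-40,"z":0,"ax":0,"ay":0,"az":0,"gripper":1},
    {"x":0,"y":-40,"z":0,"ax":0,"ay":0,"az":0,"gripper":1},
    {"x":0,"y":-40,"z":0,"ax":0,"ay":0,"az":0,"gripper":1},
    {"x":0,"y":-40,"z":0,"ax":0,"ay":0,"az":0,"gripper":1}
  ]
}}

```text
clock: 8.2
position: [0.4698, -0.4334, 0.1686]
ee_rot: [0.906, -0.423, 0.0, -0.0]
ft_force: [0.2, -0.6, 0.2]
grip_width: 0.001
grasp_force: 0.0
```

Request:
{"fn": "apply_moves", "kwargs": {
  "rows": [
    {"x":0,"y":-40,"z":0,"ax":0,"ay":0,"az":0,"gripper":1},
    {"x":0,"y":-40,"z":0,"ax":0,"ay":0,"az":0,"gripper":1},
    {"x":0,"y":-20,"z":0,"ax":0,"ay":0,"az":0,"gripper":1},
    {"x":0,"y":0,"z":0,"ax":0,"ay":0,"az":0,"gripper":1},
    {"x":0,"y":0,"z":0,"ax":0,"ay":0,"az":0,"gripper":1}
  ]
}}

```text
clock: 8.62
position: [0.5459, -0.3695, 0.1681]
ee_rot: [0.907, -0.422, -0.0, -0.001]
ft_force: [-0.4, -1.0, -0.0]
grip_width: -0.003
grasp_force: 0.0
```

Request:
{"fn": "apply_moves", "kwargs": {
  "rows": [
    {"x":0,"y":0,"z":0,"ax":0,"ay":0,"az":0,"gripper":1},
    {"x":0,"y":0,"z":0,"ax":0,"ay":0,"az":0,"gripper":1}
  ]
}}

```text
clock: 8.78
position: [0.5428, -0.3735, 0.1685]
ee_rot: [0.905, -0.425, -0.0, 0.0]
ft_force: [0.3, 0.6, -0.1]
grip_width: 0.001
grasp_force: 0.0
```

Request:
{"fn": "apply_moves", "kwargs": {
  "rows": [
    {"x":0,"y":0,"z":38,"ax":0,"ay":0,"az":0,"gripper":1},
    {"x":0,"y":0,"z":38,"ax":0,"ay":0,"az":0,"gripper":1},
    {"x":0,"y":0,"z":32,"ax":0,"ay":0,"az":0,"gripper":1},
    {"x":0,"y":0,"z":12,"ax":0,"ay":0,"az":0,"gripper":1},
    {"x":0,"y":0,"z":0,"ax":0,"ay":0,"az":0,"gripper":1}
  ]
}}

```text
clock: 9.2
position: [0.541, -0.3725, 0.0453]
ee_rot: [0.905, -0.425, -0.003, -0.0]
ft_force: [-1.3, 0.7, 0.5]
grip_width: -0.0
grasp_force: 0.0
```

Request:
{"fn": "apply_moves", "kwargs": {
  "rows": [
    {"x":0,"y":3,"z":0,"ax":0,"ay":0,"az":0,"gripper":1},
    {"x":0,"y":2,"z":0,"ax":0,"ay":0,"az":0,"gripper":1},
    {"x":0,"y":1.5,"z":0,"ax":0,"ay":0,"az":0,"gripper":1},
    {"x":0,"y":1.5,"z":0,"ax":0,"ay":0,"az":0,"gripper":1},
    {"x":0,"y":0,"z":0,"ax":0,"ay":0,"az":0,"gripper":1}
  ]
}}

```text
clock: 9.62
position: [0.5375, -0.3788, 0.0498]
ee_rot: [0.905, -0.425, 0.001, 0.0]
ft_force: [-0.5, -0.2, -0.1]
grip_width: 0.004
grasp_force: 0.0
```

Request:
{"fn": "apply_moves", "kwargs": {
  "rows": [
    {"x":0,"y":0,"z":0,"ax":0,"ay":0,"az":0,"gripper":1},
    {"x":0,"y":0,"z":0,"ax":0,"ay":0,"az":0,"gripper":1}
  ]
}}

```text
clock: 9.78
position: [0.5377, -0.3784, 0.0491]
ee_rot: [0.905, -0.424, 0.001, 0.0]
ft_force: [-0.1, -0.8, 1.7]
grip_width: 0.002
grasp_force: 1.0
```

Request:
{"fn": "apply_moves", "kwargs": {
  "rows": [
    {"x":0,"y":-6,"z":0,"ax":0,"ay":0,"az":0,"gripper":1},
    {"x":0,"y":0,"z":-40,"ax":0,"ay":0,"az":0,"gripper":1},
    {"x":0,"y":0,"z":-40,"ax":0,"ay":0,"az":0,"gripper":1},
    {"x":0,"y":0,"z":-40,"ax":0,"ay":0,"az":0,"gripper":1},
    {"x":0,"y":0,"z":0,"ax":0,"ay":0,"az":0,"gripper":1}
  ]
}}

```text
clock: 10.2
position: [0.5457, -0.3756, 0.1777]
ee_rot: [0.906, -0.424, 0.006, 0.0]
ft_force: [0.3, -1.1, 0.8]
grip_width: 0.001
grasp_force: 0.0
```

Request:
{"fn": "apply_moves", "kwargs": {
  "rows": [
    {"x":0,"y":40,"z":0,"ax":0,"ay":0,"az":0,"gripper":1},
    {"x":0,"y":40,"z":0,"ax":0,"ay":0,"az":0,"gripper":1},
    {"x":0,"y":40,"z":0,"ax":0,"ay":0,"az":0,"gripper":1},
    {"x":0,"y":40,"z":0,"ax":0,"ay":0,"az":0,"gripper":1},
    {"x":0,"y":40,"z":0,"ax":0,"ay":0,"az":0,"gripper":1}
  ]
}}

```text
clock: 10.62
position: [0.3873, -0.5025, 0.1683]
ee_rot: [0.906, -0.424, 0.0, -0.0]
ft_force: [1.2, -1.5, 0.5]
grip_width: 0.0
grasp_force: 0.0
```

Request:
{"fn": "apply_moves", "kwargs": {
  "rows": [
    {"x":0,"y":40,"z":0,"ax":0,"ay":0,"az":0,"gripper":1},
    {"x":0,"y":40,"z":0,"ax":0,"ay":0,"az":0,"gripper":1},
    {"x":0,"y":20,"z":0,"ax":0,"ay":0,"az":0,"gripper":1},
    {"x":0,"y":0,"z":0,"ax":0,"ay":0,"az":0,"gripper":1}
  ]
}}

```text
clock: 10.95
position: [0.3055, -0.5696, 0.1682]
ee_rot: [0.904, -0.428, -0.001, 0.001]
ft_force: [-1.1, -0.4, 0.3]
grip_width: 0.0
grasp_force: 0.0
```

Run:
```python
from h import *
a=cam("top");g=a["color"].mean(2).astype(int)
print(g[172:184,272:287]);blobs(a)
```

```text
[[162 206 222 210 189 174 169 165 156 144 146 138 129 130 129]
 [117 135 139 132 131 154 189 200 174 161 193 197 197 196 198]
 [118 139 133 113 120 153 193 206 187 192 230 239 238 239 239]
 [173 215 203 126 119 152 188 207 193 188 227 240 241 240 240]
 [236 237 214 129 113 146 185 205 191 177 221 240 241 240 240]
 [240 238 220 145 102 137 179 196 173 140 206 240 241 241 241]
 [240 238 222 155  97 128 168 167 140 130 201 238 241 240 241]
 [241 239 231 180 104 120 146 142 133 124 165 226 240 241 240]
 [241 240 238 208 112 115 137 138 133 126 159 224 240 241 241]
 [240 240 238 215 128 113 136 138 135 126 143 216 240 241 240]
 [240 240 239 221 151 116 140 153 157 157 170 221 240 241 240]
 [240 240 239 226 179 159 192 212 223 233 236 239 241 241 240]]
area 15 px [305.8 198.3] r 0.044 ang -80.6
area 12 px [260.9 207.6] r 0.0467 ang 110.5
```

The disc barely moved, because it had coasted ahead of the finger. The profile still shows the pin about 1.8 mm right of the notch's middle, so I'll go back and push 2 mm further.

Request:
{"fn": "apply_moves", "kwargs": {
  "rows": [
    {"x":0,"y":-40,"z":0,"ax":0,"ay":0,"az":0,"gripper":1},
    {"x":0,"y":-40,"z":0,"ax":0,"ay":0,"az":0,"gripper":1},
    {"x":0,"y":-40,"z":0,"ax":0,"ay":0,"az":0,"gripper":1},
    {"x":0,"y":-40,"z":0,"ax":0,"ay":0,"az":0,"gripper":1},
    {"x":0,"y":-40,"z":0,"ax":0,"ay":0,"az":0,"gripper":1}
  ]
}}

```text
clock: 11.42
position: [0.468, -0.4348, 0.1684]
ee_rot: [0.906, -0.423, 0.0, -0.001]
ft_force: [0.6, -0.3, -0.3]
grip_width: 0.001
grasp_force: 0.0
```

Request:
{"fn": "apply_moves", "kwargs": {
  "rows": [
    {"x":0,"y":-40,"z":0,"ax":0,"ay":0,"az":0,"gripper":1},
    {"x":0,"y":-40,"z":0,"ax":0,"ay":0,"az":0,"gripper":1},
    {"x":0,"y":-22,"z":0,"ax":0,"ay":0,"az":0,"gripper":1},
    {"x":0,"y":0,"z":0,"ax":0,"ay":0,"az":0,"gripper":1},
    {"x":0,"y":0,"z":0,"ax":0,"ay":0,"az":0,"gripper":1}
  ]
}}

```text
clock: 11.83
position: [0.5457, -0.3694, 0.1679]
ee_rot: [0.907, -0.422, -0.0, -0.001]
ft_force: [-0.7, -0.5, 0.2]
grip_width: 0.001
grasp_force: 0.0
```

Request:
{"fn": "apply_moves", "kwargs": {
  "rows": [
    {"x":0,"y":0,"z":30,"ax":0,"ay":0,"az":0,"gripper":1},
    {"x":0,"y":0,"z":30,"ax":0,"ay":0,"az":0,"gripper":1},
    {"x":0,"y":0,"z":30,"ax":0,"ay":0,"az":0,"gripper":1},
    {"x":0,"y":0,"z":20,"ax":0,"ay":0,"az":0,"gripper":1},
    {"x":0,"y":0,"z":10,"ax":0,"ay":0,"az":0,"gripper":1}
  ]
}}

```text
clock: 12.25
position: [0.5412, -0.3724, 0.0451]
ee_rot: [0.905, -0.425, -0.002, -0.0]
ft_force: [0.1, 0.4, -0.3]
grip_width: -0.002
grasp_force: 0.0
```

Request:
{"fn": "apply_moves", "kwargs": {
  "rows": [
    {"x":0,"y":0,"z":0,"ax":0,"ay":0,"az":0,"gripper":1},
    {"x":0,"y":2,"z":0,"ax":0,"ay":0,"az":0,"gripper":1},
    {"x":0,"y":2,"z":0,"ax":0,"ay":0,"az":0,"gripper":1},
    {"x":0,"y":2,"z":0,"ax":0,"ay":0,"az":0,"gripper":1},
    {"x":0,"y":1,"z":0,"ax":0,"ay":0,"az":0,"gripper":1}
  ]
}}

```text
clock: 12.67
position: [0.5384, -0.3783, 0.05]
ee_rot: [0.905, -0.425, 0.001, 0.0]
ft_force: [-0.9, 1.2, -0.3]
grip_width: 0.002
grasp_force: 0.0
```

Request:
{"fn": "apply_moves", "kwargs": {
  "rows": [
    {"x":0,"y":1,"z":0,"ax":0,"ay":0,"az":0,"gripper":1},
    {"x":0,"y":0,"z":0,"ax":0,"ay":0,"az":0,"gripper":1},
    {"x":0,"y":0,"z":0,"ax":0,"ay":0,"az":0,"gripper":1}
  ]
}}

```text
clock: 12.92
position: [0.5377, -0.3784, 0.0491]
ee_rot: [0.905, -0.425, 0.001, 0.0]
ft_force: [0.6, -1.6, 2.7]
grip_width: -0.003
grasp_force: 1.1
```

Request:
{"fn": "apply_moves", "kwargs": {
  "rows": [
    {"x":0,"y":1,"z":0,"ax":0,"ay":0,"az":0,"gripper":1},
    {"x":0,"y":1,"z":0,"ax":0,"ay":0,"az":0,"gripper":1},
    {"x":0,"y":0,"z":0,"ax":0,"ay":0,"az":0,"gripper":1},
    {"x":0,"y":0,"z":0,"ax":0,"ay":0,"az":0,"gripper":1}
  ]
}}

```text
clock: 13.25
position: [0.5361, -0.3793, 0.0487]
ee_rot: [0.905, -0.424, 0.0, 0.0]
ft_force: [1.3, -0.7, 3.4]
grip_width: -0.003
grasp_force: 1.5
```

Run:
```python
from h import *
a=cam("top");g=a["color"].mean(2).astype(int)
print(g[172:184:2,270:287]);blobs(a)
```

```text
[[188 185 185 181 184 181 181 179 178 177 175 176 174 172 172 171 169]
 [184 183 183 182 181 179 180 177 177 176 176 174 171 171 169 168 167]
 [182 182 181 179 178 177 176 175 175 174 171 170 168 168 165 164 164]
 [182 180 178 178 178 176 175 172 171 170 169 169 166 165 163 161 161]
 [179 176 177 176 175 173 173 170 170 169 167 165 164 163 160 160 158]
 [176 176 175 176 174 171 170 168 167 165 163 162 162 159 158 156 154]]
area 113 px [306.3 194.3] r 0.0466 ang -70.9
area 47 px [278.  222.3] r 0.0447 ang 168.8
```

Request:
{"fn": "apply_moves", "kwargs": {
  "rows": [
    {"x":0,"y":-6,"z":0,"ax":0,"ay":0,"az":0,"gripper":1},
    {"x":0,"y":0,"z":-40,"ax":0,"ay":0,"az":0,"gripper":1},
    {"x":0,"y":0,"z":-40,"ax":0,"ay":0,"az":0,"gripper":1},
    {"x":0,"y":0,"z":-40,"ax":0,"ay":0,"az":0,"gripper":1},
    {"x":0,"y":0,"z":0,"ax":0,"ay":0,"az":0,"gripper":1}
  ]
}}

```text
clock: 13.72
position: [0.5434, -0.3769, 0.1771]
ee_rot: [0.905, -0.424, 0.005, 0.001]
ft_force: [0.4, -1.0, 0.7]
grip_width: -0.002
grasp_force: 0.0
```

Request:
{"fn": "apply_moves", "kwargs": {
  "rows": [
    {"x":0,"y":40,"z":0,"ax":0,"ay":0,"az":0,"gripper":1},
    {"x":0,"y":40,"z":0,"ax":0,"ay":0,"az":0,"gripper":1},
    {"x":0,"y":40,"z":0,"ax":0,"ay":0,"az":0,"gripper":1},
    {"x":0,"y":40,"z":0,"ax":0,"ay":0,"az":0,"gripper":1},
    {"x":0,"y":40,"z":0,"ax":0,"ay":0,"az":0,"gripper":1}
  ]
}}

```text
clock: 14.13
position: [0.385, -0.5036, 0.1677]
ee_rot: [0.906, -0.424, -0.001, -0.0]
ft_force: [0.4, 0.2, 0.2]
grip_width: 0.001
grasp_force: 0.0
```

Request:
{"fn": "apply_moves", "kwargs": {
  "rows": [
    {"x":0,"y":40,"z":0,"ax":0,"ay":0,"az":0,"gripper":1},
    {"x":0,"y":40,"z":0,"ax":0,"ay":0,"az":0,"gripper":1},
    {"x":0,"y":20,"z":0,"ax":0,"ay":0,"az":0,"gripper":1},
    {"x":0,"y":0,"z":0,"ax":0,"ay":0,"az":0,"gripper":1}
  ]
}}

```text
clock: 14.47
position: [0.3034, -0.5707, 0.1677]
ee_rot: [0.904, -0.428, -0.001, 0.001]
ft_force: [0.2, 0.2, 0.3]
grip_width: -0.0
grasp_force: 0.0
```

Run:
```python
from h import *
a=cam("top");g=a["color"].mean(2).astype(int)
print(g[172:184,272:287]);blobs(a);print(get_obs()["position"])
```

```text
[[163 206 222 210 186 173 168 164 154 142 141 142 140 133 130]
 [116 136 137 126 128 154 188 200 173 139 173 212 219 213 200]
 [125 142 140 120 117 154 192 208 184 159 212 238 240 239 238]
 [194 219 219 164 126 152 189 207 191 158 206 239 241 240 240]
 [238 238 227 171 120 146 184 204 191 148 180 233 241 240 240]
 [240 240 237 206 119 136 179 200 177 126 159 226 240 240 240]
 [240 240 238 210 114 129 173 193 172 123 152 222 240 241 240]
 [241 241 238 214 129 126 165 172 142 120 138 213 240 241 241]
 [241 241 238 220 149 124 159 166 138 120 124 204 239 241 241]
 [240 241 239 224 155 120 154 163 141 127 129 189 234 240 240]
 [240 240 239 231 185 130 159 173 165 168 183 215 235 241 241]
 [240 241 240 238 220 183 205 221 229 235 237 239 241 241 241]]
area 15 px [305.8 198.6] r 0.044 ang -81.5
area 15 px [260.7 206.9] r 0.0467 ang 108.6
[ 0.30668272 -0.56863352  0.16757954]
```

The notch is now centred on the pin: edges at 275.35 and 282.3, middle 278.8, pin at 279.0. Next I go over the hub.

Request:
{"fn": "apply_moves", "kwargs": {
  "rows": [
    {"x":-6,"y":-37.6,"z":0,"ax":0,"ay":0,"az":0,"gripper":1},
    {"x":-6,"y":-37.6,"z":0,"ax":0,"ay":0,"az":0,"gripper":1},
    {"x":-6,"y":-37.6,"z":0,"ax":0,"ay":0,"az":0,"gripper":1},
    {"x":-6,"y":-37.6,"z":0,"ax":0,"ay":0,"az":0,"gripper":1}
  ]
}}

```text
clock: 14.85
position: [0.4121, -0.4495, 0.1679]
ee_rot: [0.906, -0.424, -0.0, -0.0]
ft_force: [0.4, -0.8, -0.5]
grip_width: -0.0
grasp_force: 0.0
```

Request:
{"fn": "apply_moves", "kwargs": {
  "rows": [
    {"x":-6,"y":-37.6,"z":0,"ax":0,"ay":0,"az":0,"gripper":1},
    {"x":-6,"y":-37.6,"z":0,"ax":0,"ay":0,"az":0,"gripper":1},
    {"x":-6,"y":-37.6,"z":0,"ax":0,"ay":0,"az":0,"gripper":1},
    {"x":-6,"y":-37.6,"z":0,"ax":0,"ay":0,"az":0,"gripper":1}
  ]
}}

```text
clock: 15.18
position: [0.5121, -0.3344, 0.168]
ee_rot: [0.906, -0.423, -0.0, -0.0]
ft_force: [0.9, -0.5, -0.7]
grip_width: -0.002
grasp_force: 0.0
```

Request:
{"fn": "apply_moves", "kwargs": {
  "rows": [
    {"x":0,"y":0,"z":0,"ax":0,"ay":0,"az":0,"gripper":1},
    {"x":0,"y":0,"z":30,"ax":0,"ay":0,"az":0,"gripper":1},
    {"x":0,"y":0,"z":30,"ax":0,"ay":0,"az":0,"gripper":1},
    {"x":0,"y":0,"z":20,"ax":0,"ay":0,"az":0,"gripper":1},
    {"x":0,"y":0,"z":0,"ax":0,"ay":0,"az":0,"gripper":1}
  ]
}}

```text
clock: 15.6
position: [0.5083, -0.3348, 0.0833]
ee_rot: [0.906, -0.423, -0.004, -0.001]
ft_force: [-1.2, 0.1, -0.1]
grip_width: 0.0
grasp_force: 0.0
```

Request:
{"fn": "apply_moves", "kwargs": {
  "rows": [
    {"x":0,"y":0,"z":0,"ax":0,"ay":0,"az":0,"gripper":1},
    {"x":0,"y":0,"z":0,"ax":0,"ay":0,"az":0,"gripper":1}
  ]
}}

```text
clock: 15.77
position: [0.5113, -0.3378, 0.0898]
ee_rot: [0.906, -0.424, 0.001, -0.0]
ft_force: [-0.1, 0.1, 0.3]
grip_width: -0.003
grasp_force: 0.0
```

Request:
{"fn": "apply_moves", "kwargs": {
  "rows": [
    {"x":-1.5,"y":3.3,"z":8,"ax":0,"ay":0,"az":0,"gripper":1},
    {"x":0,"y":0,"z":4,"ax":0,"ay":0,"az":0,"gripper":1},
    {"x":0,"y":0,"z":0,"ax":0,"ay":0,"az":0,"gripper":1},
    {"x":0,"y":0,"z":0,"ax":0,"ay":0,"az":0,"gripper":1},
    {"x":0,"y":0,"z":0,"ax":0,"ay":0,"az":0,"gripper":1}
  ]
}}

```text
clock: 16.18
position: [0.507, -0.3391, 0.0768]
ee_rot: [0.905, -0.425, 0.0, 0.0]
ft_force: [-0.5, -0.2, -0.0]
grip_width: -0.001
grasp_force: 0.0
```

Request:
{"fn": "apply_moves", "kwargs": {
  "rows": [
    {"x":0,"y":0,"z":2,"ax":0,"ay":0,"az":0,"gripper":1},
    {"x":0,"y":0,"z":2,"ax":0,"ay":0,"az":0,"gripper":1},
    {"x":0,"y":0,"z":2,"ax":0,"ay":0,"az":0,"gripper":1},
    {"x":0,"y":0,"z":2,"ax":0,"ay":0,"az":0,"gripper":1},
    {"x":0,"y":0,"z":0,"ax":0,"ay":0,"az":0,"gripper":1}
  ]
}}

```text
clock: 16.6
position: [0.5066, -0.3388, 0.0678]
ee_rot: [0.905, -0.424, -0.0, -0.0]
ft_force: [-0.6, 0.2, 0.5]
grip_width: -0.001
grasp_force: 0.0
```

Request:
{"fn": "apply_moves", "kwargs": {
  "rows": [
    {"x":0,"y":0,"z":1,"ax":0,"ay":0,"az":0,"gripper":1},
    {"x":0,"y":0,"z":1,"ax":0,"ay":0,"az":0,"gripper":1},
    {"x":0,"y":0,"z":1,"ax":0,"ay":0,"az":0,"gripper":1},
    {"x":0,"y":0,"z":1,"ax":0,"ay":0,"az":0,"gripper":1},
    {"x":0,"y":0,"z":0,"ax":0,"ay":0,"az":0,"gripper":1}
  ]
}}

```text
clock: 17.02
position: [0.5067, -0.3389, 0.0642]
ee_rot: [0.905, -0.424, -0.0, 0.0]
ft_force: [-1.2, 0.2, -0.8]
grip_width: 0.004
grasp_force: 0.0
```

Request:
{"fn": "apply_moves", "kwargs": {
  "rows": [
    {"x":0,"y":0,"z":1,"ax":0,"ay":0,"az":0,"gripper":1},
    {"x":0,"y":0,"z":1,"ax":0,"ay":0,"az":0,"gripper":1},
    {"x":0,"y":0,"z":1,"ax":0,"ay":0,"az":0,"gripper":1},
    {"x":0,"y":0,"z":1,"ax":0,"ay":0,"az":0,"gripper":1},
    {"x":0,"y":0,"z":0,"ax":0,"ay":0,"az":0,"gripper":1}
  ]
}}

```text
clock: 17.43
position: [0.5069, -0.339, 0.0604]
ee_rot: [0.905, -0.424, 0.0, 0.0]
ft_force: [-0.9, 0.5, 2.6]
grip_width: 0.003
grasp_force: 1.3
```

Request:
{"fn": "apply_moves", "kwargs": {
  "rows": [
    {"x":0,"y":0,"z":1,"ax":0,"ay":0,"az":0,"gripper":1},
    {"x":0,"y":0,"z":1,"ax":0,"ay":0,"az":0,"gripper":1},
    {"x":0,"y":0,"z":1,"ax":0,"ay":0,"az":0,"gripper":1},
    {"x":0,"y":0,"z":1,"ax":0,"ay":0,"az":0,"gripper":1},
    {"x":0,"y":0,"z":0,"ax":0,"ay":0,"az":0,"gripper":1}
  ]
}}

```text
clock: 17.85
position: [0.5068, -0.339, 0.0562]
ee_rot: [0.905, -0.424, 0.0, 0.0]
ft_force: [0.0, 0.0, 2.3]
grip_width: 0.005
grasp_force: 1.0
```

Request:
{"fn": "apply_moves", "kwargs": {
  "rows": [
    {"x":0,"y":0,"z":1,"ax":0,"ay":0,"az":0,"gripper":1},
    {"x":0,"y":0,"z":1,"ax":0,"ay":0,"az":0,"gripper":1},
    {"x":0,"y":0,"z":1,"ax":0,"ay":0,"az":0,"gripper":1},
    {"x":0,"y":0,"z":1,"ax":0,"ay":0,"az":0,"gripper":1},
    {"x":0,"y":0,"z":0,"ax":0,"ay":0,"az":0,"gripper":1}
  ]
}}

```text
clock: 18.27
position: [0.5068, -0.339, 0.0522]
ee_rot: [0.905, -0.424, 0.0, 0.0]
ft_force: [0.0, -0.4, 2.9]
grip_width: -0.004
grasp_force: 1.0
```

Request:
{"fn": "apply_moves", "kwargs": {
  "rows": [
    {"x":0,"y":0,"z":1,"ax":0,"ay":0,"az":0,"gripper":1},
    {"x":0,"y":0,"z":1,"ax":0,"ay":0,"az":0,"gripper":1},
    {"x":0,"y":0,"z":0,"ax":0,"ay":0,"az":0,"gripper":1},
    {"x":0,"y":0,"z":0,"ax":0,"ay":0,"az":0,"gripper":1}
  ]
}}

```text
clock: 18.6
position: [0.5072, -0.3392, 0.0518]
ee_rot: [0.905, -0.425, 0.001, 0.0]
ft_force: [-4.0, 2.2, 13.5]
grip_width: 0.001
grasp_force: 7.1
```

Request:
{"fn": "apply_moves", "kwargs": {
  "rows": [
    {"x":0,"y":0,"z":1,"ax":0,"ay":0,"az":0,"gripper":1},
    {"x":0,"y":0,"z":1,"ax":0,"ay":0,"az":0,"gripper":1},
    {"x":0,"y":0,"z":0,"ax":0,"ay":0,"az":0,"gripper":1},
    {"x":0,"y":0,"z":0,"ax":0,"ay":0,"az":0,"gripper":1}
  ]
}}

```text
clock: 18.93
position: [0.5075, -0.3393, 0.0515]
ee_rot: [0.905, -0.425, 0.001, -0.0]
ft_force: [-9.8, 5.8, 29.3]
grip_width: 0.003
grasp_force: 14.7
```

Run:
```python
from h import *
b=cam("side");cv2.imwrite("pics/sidepress.png",b["color"][:,:,::-1]);o=get_obs();print(o["position"],o["ft_force"])
```

```text
[ 0.50748296 -0.33937868  0.05153338] [-9.48771865  5.85484998 29.55775809]
```

Hard stop: 29 N with no further travel. I'll release, retreat, and check the height by comparing the hub and studs with the earlier pictures.

Request:
{"fn": "apply_moves", "kwargs": {
  "rows": [
    {"x":0,"y":0,"z":-5,"ax":0,"ay":0,"az":0,"gripper":1},
    {"x":0,"y":0,"z":-35,"ax":0,"ay":0,"az":0,"gripper":1},
    {"x":0,"y":0,"z":-40,"ax":0,"ay":0,"az":0,"gripper":1},
    {"x":0,"y":0,"z":-40,"ax":0,"ay":0,"az":0,"gripper":1},
    {"x":0,"y":0,"z":0,"ax":0,"ay":0,"az":0,"gripper":1}
  ]
}}

```text
clock: 19.4
position: [0.5099, -0.3409, 0.1767]
ee_rot: [0.905, -0.425, 0.006, 0.0]
ft_force: [1.1, 0.1, 1.1]
grip_width: -0.004
grasp_force: 0.0
```

Request:
{"fn": "apply_moves", "kwargs": {
  "rows": [
    {"x":0,"y":40,"z":0,"ax":0,"ay":0,"az":0,"gripper":1},
    {"x":0,"y":40,"z":0,"ax":0,"ay":0,"az":0,"gripper":1},
    {"x":0,"y":40,"z":0,"ax":0,"ay":0,"az":0,"gripper":1},
    {"x":0,"y":40,"z":0,"ax":0,"ay":0,"az":0,"gripper":1},
    {"x":0,"y":40,"z":0,"ax":0,"ay":0,"az":0,"gripper":1}
  ]
}}

```text
clock: 19.82
position: [0.3513, -0.4676, 0.1679]
ee_rot: [0.905, -0.424, -0.0, -0.0]
ft_force: [0.8, 0.1, -0.2]
grip_width: -0.002
grasp_force: 0.0
```

Request:
{"fn": "apply_moves", "kwargs": {
  "rows": [
    {"x":0,"y":40,"z":0,"ax":0,"ay":0,"az":0,"gripper":1},
    {"x":0,"y":20,"z":0,"ax":0,"ay":0,"az":0,"gripper":1},
    {"x":0,"y":0,"z":0,"ax":0,"ay":0,"az":0,"gripper":1},
    {"x":0,"y":0,"z":0,"ax":0,"ay":0,"az":0,"gripper":1}
  ]
}}

```text
clock: 20.15
position: [0.3056, -0.5058, 0.1678]
ee_rot: [0.905, -0.426, -0.0, -0.0]
ft_force: [1.0, -0.0, 0.1]
grip_width: -0.002
grasp_force: 0.0
```

Run:
```python
from h import *
b=cam("side");cv2.imwrite("pics/side9.png",b["color"][:,:,::-1]);o=get_obs();print(o["position"],o["ft_force"])
old=cv2.imread("pics/side0.png");new=b["color"][:,:,::-1]
# vertical extent of disc's bright left rim & hub column
def prof(im,u): return im[200:262:1,u].mean(1).astype(int)
for u in (283,291,300): print(u,"\n",prof(old,u),"\n",prof(new,u))
for p in ([.5073,-.3387,.08],[.5073,-.3387,.068]): print(proj(b,p))
a=cam("top");g=a["color"].mean(2).astype(int);cv2.imwrite("pics/top9.png",a["color"][:,:,::-1]);print(g[172:184,272:287])
```

```text
[ 0.30718368 -0.50483128  0.16779035] [ 1.23288456 -0.64350624  0.86818674]
283 
 [188 178 184 188 144 125 138 192 210 206 191 244 249 251 249 215 154 134
 140 143 146 144 144 141 140 111  79  76  76  79  77  75  84 253 255 226
 176 182 185 133  75  73  76  78  65  58  60  66  64 100 116 117 108  85
  71  72  69  70 135 156 154 150] 
 [185 177 182 187 145 126 136 191 209 205 191 246 230 195 163  98 120 231
 254 244 193 142 144 143 137 138 139 140 140 140 148 155 245 253 253 254
 254 255 255 245 186 172 175 169 111  52  59  60  57  54  91 108 102  85
  72  69  69  70 133 154 170 178]
291 
 [179 153 116 103 106 106 134 177 203 225 187 118 229 250 248 249 250 220
 154 162 173 173 174 175 175 172 186 247 255 255 255 255 254 254 255 247
 175 180 183 151  93  73  77  75  70  62  57  55  91 108 113 116 117  99
  77  72  74  68 128 154 152 171] 
 [175 152 115 103 104 104 134 175 199 236 229 183 194 193 162 130 211 247
 247 245 248 246 203 169 174 172 175 175 176 175 172 215 253 255 245 244
 255 255 255 255 226 173 181 183 136  68  59  55  57  91 108 106 105  96
  77  69  70  71 127 152 170 1
[... 630 characters left out ...]
0 110]
 [113 133 138 131 136 165 198 206 172 120 113 110 105 105 110]
 [104 119 119 114 127 164 201 212 185 137 134 148 145 139 136]
 [103 119 123 114 127 164 200 213 193 165 206 235 236 230 222]
 [131 166 170 131 119 157 196 212 202 174 208 239 240 239 239]
 [217 233 217 149 106 145 190 211 201 169 201 238 240 240 239]
 [238 238 229 179 106 138 184 207 204 168 183 231 240 240 239]
 [239 239 237 205 111 131 179 207 206 173 167 224 239 240 239]
 [239 239 237 214 129 127 175 205 210 181 167 220 239 239 239]
 [240 239 238 220 146 126 171 204 210 186 162 214 239 240 240]
 [239 240 237 223 156 121 164 199 206 188 160 202 238 240 240]
 [239 240 239 230 181 120 148 177 175 164 156 195 234 240 239]]
```

The side view shows the rim and hub about 5 px lower (12 mm predicts 4.5 px), and the top view shows the pin in the notch. The disc is seated and the arm is clear.

```bash
python3 -c "
from workcell import *
print(hand_in())"
```

```text
the job is handed in; nothing more can be done
None
```

The disc is turned with its notch over the pin and pressed to the hard stop, the arm is clear, and the job is handed in (about 20 s used); the images agree with a fully seated disc, but no verdict came back.

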